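Lock the centrifuge cover and set its speed

ROBOT

A 7-joint arm with a two-finger parallel gripper is mounted at the origin on the work surface. World frame = base frame: x ahead of the robot, y to its left, z up, the work surface at z = 0. Lengths are in m, angles in rad, forces in N, time in s.
With the tool pointing down it reaches from about 0.4 to 0.875 m from the base axis. Payload 19.3 kg.
Tool frame: the origin (TCP) lies on the centre line of the jaws, within the pads' length; the fingertips stand 14 mm ahead of it and the grasp point (between the pads) lies 5 mm behind it (bot.tip_extent is the distance from the TCP to the fingertips, in m); z points along the fingers, y is the line along which they close (so a half turn about z gives the same grasp; the last joint's range is limited). The gripper opens to 85 mm and grips with 20 to 120 N. Pads are 22 mm wide; open, the fingers measure 114 mm over their backs; the gripper's body (76 mm by 85 mm) begins 54 mm behind the grasp point. The pads swing forward as they close: fully open they stand 13 mm farther back than shut.
Start: joints at [1.135, 0.521, -0.036, 1.599, 0.021, 1.021, -0.113], TCP at [0.224, -0.584, 0.245] pointing down, gripper open.
Joint ranges: [-2.91, 2.91], [-0.3, 2.13], [-1.5, 1.42], [0.17, 2.43], [-1.26, 4.41], [0.16, 1.93], [-2.52, 2.52]. Speed limits (rad/s): [1.89, 1.89, 2.39, 2.39, 3.01, 3.01, 3.01].

INTERFACE

Orientations are given as [roll, pitch, yaw] about the fixed x, y, z axes, in that order (R = Rz(yaw) Ry(pitch) Rx(roll)).
In Python, from workcell import monitor, grab_frame, camera_model, bot gives the robot as it stands.
- The arm moves only by the tool move_arm, never from a script. Its argument "moves" is a list of rows, each a list of 4 numbers: the shift along the world's x, y, z in mm, then the turn about the world's z in rad. A call has 1 to 12 rows; each row is the pose to reach, as a shift and turn from the pose commanded when the call began; what a row does not reach only later rows make up. A row lasts 1/8 s, in which the tool goes at most 62.5 mm and 10.7 degrees, less where a joint would pass 70% of its speed; a pose out of reach is approached as far as the arm can. A call with a gripper value outside its range is refused whole. "gripper" is the opening, from 0 (shut) to 1 (fully open), set as the call begins (left out, the last holds). The fingers move at their own pace and stop on an object; "newtons" is the grip in N (left out, the last holds). Time passes only in rows, so rows that repeat a pose let the fingers close. It gives the time, the measured TCP pose, the force, the opening and the grip force at its end, in the units of the state.
- monitor.observe(): the state, without advancing time (a new reading comes with each control period).
- grab_frame(name): name is "scene" or "top" or "wrist"; returns the picture (384x512x3 uint8, blue, green, red); there is no depth.
- camera_model(name): a dict with "vfov" (degrees; the focal length in pixels is half the picture's height over the tangent of half this angle, whatever the lens; pixels are square), "cx", "cy" (the principal point, pixels), "R" (3x3) and "t" (3): a world point X has camera coordinates R X + t; the wrist camera has in their place "T_tool_cam" (4x4, takes a point from camera to tool coordinates, whose origin is the TCP and whose axes are the flange's). Camera axes: x right, y down, z forward; pixel columns grow to the right and rows downward; lengths in m; the calibration is good to about 2 mm. The wrist camera is an equidistant fisheye: a pixel r from the principal point sees the ray r / f radians off the axis. A picture is of the moment at which its call begins: read the wrist's pose just before it. camera_model takes no time and is no camera call.
- bot.job_done(): hands the job in; it is judged then, once.
The state is a dict: "clock": time; "qpos": joint angles; "qd": joint speeds; "joint_efforts": joint torques, N m; "position": TCP position; "tool_rot": TCP orientation; "force": force on the tool from outside, world axes, zero at the start; "moment": the same for the moment, N m; "grip_width": finger opening in m; "finger_force": force on a finger pad.
Only numpy, scipy, OpenCV 4.12 (cv2) and the standard library are available. Lean on these libraries where they do the work, as an engineer would, in place of code of your own. Each camera call takes 0.05 s, during which the arm holds its last target. There are 200 camera calls.

TASK

The cover of the centrifuge is shut, but its lock screw only stands on the mouth of its thread. Turn the T-handle anticlockwise until you see or feel the screw drop into the thread start (never run it clockwise before that, or it cross-threads), then run it clockwise until it is fully home and tight. After that set the speed selector to its third click from off, let go, and leave the things on the bench and on the centrifuge where they are.

Things in the scene. Friction and masses are not known exactly. Their poses are not given: they have to be found in the camera images.
- centrifuge: White bench centrifuge, fixed: 300 deep (its x) x 380 wide (its y) x 130 mm to its deck. Origin: middle of the underside; x from its front (robot side) to its back, y to its left. On the deck a round closed cover, 220 across, 18 thick, centre (30, 60); its tongue, 56 wide, equally thick, reaches forward to x = -130 and carries the lock screw. Control strip on the right.
- lock_axis (a point): Point on the lock screw's upright axis at the top face of the tongue, 148 mm above the bench, at (-105, 60, 148) mm of the centrifuge; fixed, axes as the centrifuge. Cover and tongue are level here; within 60 mm nothing stands higher except the T-handle.
- lock_turn (a joint): Turn of the lock screw, rad, anticlockwise from above positive. Starts at -2.0 to -0.6, standing on the thread's mouth; turned anticlockwise it drops 6 mm in passing 0 to 0.3. Then, clockwise (6 mm a turn), it is down at -6.3 and tight at -6.9. A turn more backing off lets it climb and drop again: all is then 6.28 more. Clockwise past -2.6 before the drop is cross-threading.
- lock_lift (a joint): Height of the captive lock screw above home, m: 0 with its flange down on the tongue, 0.010 to 0.0115 at the start, 0.012 just before the drop, about 0.006 after it. It sinks by its own weight (2 to 3 N) and by the thread and cannot be pulled out. Tight is a firm stop, felt at the fingers as about 10 N.
- handle_end (a point): Point in the T-handle, 42 mm out from the axis along the bar, at half its height; its x axis points outwards. Black bar 96 long x 12 wide x 16 high across the axis, along the centrifuge's x turned by lock_turn; underside 11, top 27 mm above the tongue, plus lock_lift. Hub radius 12, flange below it radius 14. A push of about 1 N near a bar end turns it; it stays where left.
- selector_axis (a point): Point on the speed selector's upright axis at deck height, 130 mm above the bench, at (-60, -130, 130) mm of the centrifuge; fixed, axes as the centrifuge. Nothing stands higher than 10 mm over the deck within 70 mm of it, but for the knob and the marker pen.
- selector (a joint): Turn of the speed selector, rad, clockwise from above positive: 0 = off (stop), a click every 0.436 (25 degrees), five in all; the third is 1.309. A sprung detent (0.05 N m) pulls it into each click. It starts at off, the first or the second click.
- selector_grip (a point): Middle of the selector's grip bar, 24 mm above the deck; x axis along the bar. Black pointer knob: skirt 42 across, 4 to 12 mm above the deck, grip bar 40 long x 13 wide up to 38 mm. At off the bar lies along the centrifuge's x, its white pointer line to the front at a white dash; five white dots follow clockwise, one per click.
- marker: Marker pen lying on the deck between lock and selector, 106 x 14 x 14 mm, origin underside middle. Leave alone.
- clay_tray: White sealing-clay tray on the deck behind the selector, 34 x 75 x 10 mm, origin underside middle. Leave alone.
- capillary_vial: Glass vial, 22 across x 60 mm, upright in the deck's back left corner, origin underside middle. Leave alone.
- tube_rack: White rack of capped blood tubes, 78 x 144 x 86 mm, on the bench to the right, origin underside middle. Leave alone.
- dropper_bottle: Amber dropper bottle, 40 across x 102 mm, upright on the bench to the left, origin underside middle. Leave alone.
- slide_box: Box of slides, 92 x 87 x 34 mm, on the bench to the left, origin underside middle. Leave alone.
- stain_tray: White staining tray, 160 x 110 x 30 mm, on the bench to the right, origin underside middle. Leave alone.
- pipette: Pipette lying on the bench to the left, about 250 long x 26 x 22 mm, origin under the middle of its grip. Leave alone.

How it is judged:
On the way, in this order (a step that is already met when the one before it is completed fails the run):
1. backed off anticlockwise, the lock screw has dropped into its thread start (value of joint lock_turn above 0 rad and value of joint lock_lift below 0.01 m), for 0.1 s.
2. the lock screw has been run in clockwise until home and tight (value of joint lock_lift below 0.0006 m and (value of joint lock_turn below -6.55 rad or value of joint lock_turn between -4 and -0.27 rad)), for 0.2 s.
At the end, for the whole second after the job is handed in: The lock screw is home (flange within 0.6 mm of the tongue) and tight (within 0.35 rad of its end of turn), the selector rests in its third click (within 0.12 rad), and no other thing was moved more than 25 mm (all of step 2 and value of joint selector between 1.19 and 1.43 rad); the robot touches nothing.
It fails at once if the lock screw is run clockwise before it has dropped into its thread start (cross-threaded) (value of joint lock_turn below -2.6 rad and value of joint lock_lift above 0.0075 m).
It fails at once if a thing on the bench or on the centrifuge is pushed more than 25 mm away (distance of any of marker, clay_tray, capillary_vial, tube_rack, dropper_bottle, slide_box, stain_tray, pipette from where it was at the start of the episode above 0.025 m).
It also fails if it takes over 66 s, if anything falls off the work surface, if the arm or the gripper's body presses on something with over 40 N, if the wrist force passes 120 N, or if a joint passes its speed limit or range.

## Working session

There is one attempt and no reset: what is moved stays moved. The work goes in short steps, Python scripts to look and compute and a tool call to move; the robot and the scene stay as the last step left them, time stands still between calls to the robot, and variables do not carry over. Pictures are saved under pics/ and viewed, at most 10 in all, crops included, and the job is handed in when it is done.

Besides the shell and the picture viewer there is one more tool, called after "Request:" as name([rows], argument=value, ...), one row to a line, values as JSON. move_arm: Moves the arm, as the interface text tells. Its arguments: {"type":"object","properties":{"moves":{"type":"array","items":{"type":"array","items":{"type":"number"}}},"gripper":{"type":"number"},"newtons":{"type":"number"}},"required":["moves"]}

```bash
ls; mkdir -p pics; python3 - <<'E'
from workcell import monitor, grab_frame, camera_model, bot
import cv2
s=monitor.observe(); print(s)
for n in ("scene","top","wrist"): 
    print(n,camera_model(n)); cv2.imwrite(f"pics/{n}0.png",grab_frame(n))
import numpy as np
a=cv2.imread("pics/scene0.png");b=cv2.imread("pics/top0.png")
cv2.imwrite("pics/a.png",cv2.resize(b,None,fx=1.5,fy=1.5)); 
E
```

```text
pics
{'clock': 0.0, 'qpos': array([ 1.13481878,  0.5220231 , -0.03632875,  1.59996834,  0.02119769,
        1.02110777, -0.11286029]), 'qd': array([ 4.86703226e-04, -2.71627828e-05,  2.32674554e-04, -1.77514046e-03,
       -3.64330661e-04, -3.13324607e-04, -2.19299636e-04]), 'joint_efforts': array([ 1.69779312e-03, -9.27098322e+01,  1.98022306e+00, -3.69924724e+01,
        1.77652814e-02,  8.47032265e-03,  1.71860017e-05]), 'position': array([ 0.22340637, -0.583379  ,  0.24473425]), 'tool_rot': array([-3.14047364e+00,  7.69350482e-05,  3.65706570e-01]), 'force': array([ 0.00391571, -0.08986655, -0.49718733]), 'moment': array([-0.00565952,  0.04884981,  0.04470508]), 'finger_force': 0.0, 'grip_width': 0.08544958295221945}
scene {'vfov': 48.99355345342454, 'cx': 258.90960223898253, 'cy': 193.34277392212064, 'R': array([[-0.43557801,  0.90004442, -0.01385037],
       [ 0.61802834,  0.2878381 , -0.73156695],
       [-0.65445609, -0.3272144 , -0.68162891]]), 't': array([ 0.27689713, -0.23668867,  1.67755005])}
top {'vfov': 51.85996090504232, 'cx': 254.1190571773489, 'cy': 196.33092966639796, 'R': array([[ 2.61063101e-02, -9.99656591e-01,  2.27159181e-03],
       [-9.95830835e-01, -2.62049461e-02, -8.73741914e-02],
       [ 8.74037133e-02,  1.88965663e-05, -9.96172972e-01]]), 't': array([-0.02852596,  0.56331395,  1.42440468])}
wrist {'vfov': 65.70646984690485, 'cx': 261.17777097349284, 'cy': 188.563964654999, 'T_tool_cam': array([[-3.08440663e-06, -9.58103722e-01, -2.86421470e-01,
         7.34168156e-02],
       [ 9.99999992e-01,  3.40901591e-05, -1.24803196e-04,
         1.83992148e-04],
       [ 1.29338560e-04, -2.86421468e-01,  9.58103714e-01,
        -1.29124650e-01],
       [ 0.00000000e+00,  0.00000000e+00,  0.00000000e+00,
         1.00000000e+00]])}
```

View pics/a.png

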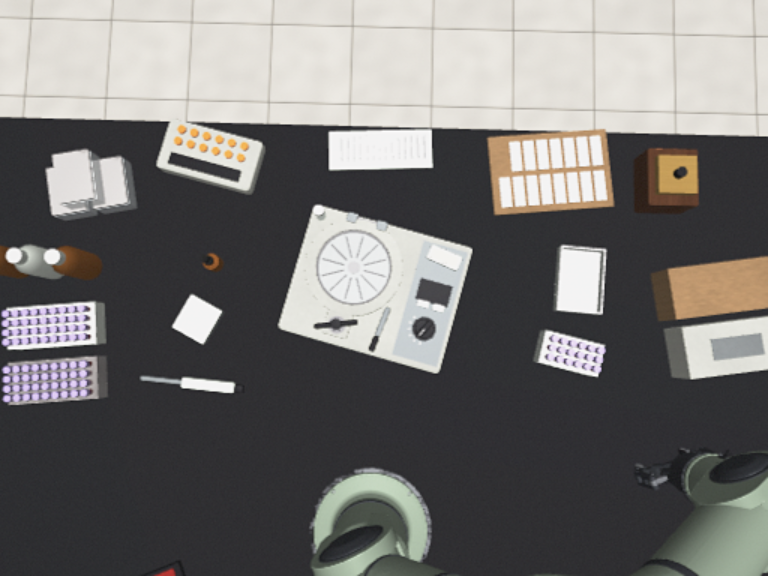

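View pics/scene0.png

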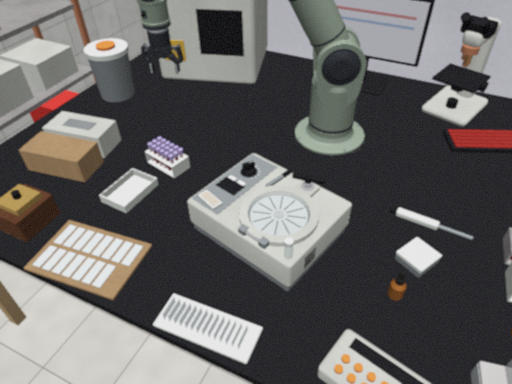

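The top view (1.5x) shows the centrifuge with deck corners near (315,206), (471,245), (440,372), (279,327). The lock bar is at (336,323), the selector at (424,328), and the pen at (380,328) between them.

```bash
cat > h.py <<'E'
import numpy as np, cv2
from workcell import monitor, grab_frame, camera_model, bot
from scipy.spatial.transform import Rotation as Ro
def ray(name,px,s=None):
    m=camera_model(name); f=192/np.tan(np.radians(m["vfov"]/2))
    px=np.atleast_2d(np.array(px,float)); d=(px-[m["cx"],m["cy"]])/f
    if name=="wrist":
        r=np.linalg.norm(d,axis=1,keepdims=True)+1e-12
        v=np.hstack([d/r*np.sin(r),np.cos(r)])
        T=np.eye(4);T[:3,:3]=Ro.from_euler("xyz",s["tool_rot"]).as_matrix();T[:3,3]=s["position"]
        T=T@m["T_tool_cam"]; return T[:3,3],v@T[:3,:3].T
    v=np.hstack([d,np.ones((len(d),1))]); return -m["R"].T@m["t"],v@m["R"]
def plane(name,px,z,s=None):
    o,v=ray(name,px,s); return (o+v*((z-o[2])/v[:,2:]))[:,:2]
E
python3 - <<'E'
from h import *
b=cv2.imread("pics/top0.png"); g=cv2.cvtColor(b,cv2.COLOR_BGR2GRAY)
m=(g>120).astype(np.uint8); m=cv2.morphologyEx(m,cv2.MORPH_CLOSE,np.ones((5,5)))
cs=cv2.findContours(m,0,1)[0]
c=[c for c in cs if cv2.pointPolygonTest(c,(235,180),False)>0][0]
h=cv2.convexHull(c); q=cv2.approxPolyDP(h,6,True)[:,0]; print(q)
P=plane("top",q,.13);print(P); print(np.linalg.norm(P-np.roll(P,1,0),axis=1))
r=cv2.minAreaRect(plane("top",h[:,0],.13).astype(np.float32)*1000);print(r)
# dark blobs
roi=((g<75).astype(np.uint8)); n,l,st,ce=cv2.connectedComponentsWithStats(roi)
for i in range(n):
    if 15<st[i,4]<800: 
        p=ce[i]
        if 190<p[0]<310 and 140<p[1]<245: print(st[i],p,plane("top",p,.17))
E
```

```text
[[209 137]
 [314 166]
 [291 248]
 [186 218]]
[[ 0.75573619  0.1470518 ]
 [ 0.66430955 -0.21612859]
 [ 0.38346516 -0.1423391 ]
 [ 0.47497146  0.21478163]]
[0.28881856 0.37451145 0.29037641 0.36865786]
((571.9615478515625, 0.2806243896484375), (379.0381774902344, 300.85009765625), 75.63111877441406)
[278 186  23  18 254] [288.92519685 194.31496063] [[ 0.5608231  -0.12848768]]
[210 213  28   6  93] [223.62365591 215.5483871 ] [[0.48511949 0.08475219]]
[275 212  15  14 141] [282.31914894 218.56028369] [[ 0.48028519 -0.10826461]]
[246 224   6  10  31] [248.70967742 228.41935484] [[0.44513629 0.0012071 ]]
```

Request:
move_arm([
  [30, 50, 55, 0.1],
  [70, 110, 55, 0.2],
  [110, 170, 55, 0.3],
  [150, 230, 55, 0.4],
  [180, 290, 55, 0.5],
  [210, 350, 55, 0.65],
  [230, 410, 55, 0.8],
  [240, 470, 55, 0.95],
  [250, 530, 55, 1.1],
  [258, 590, 55, 1.2],
  [262, 640, 55, 1.25],
  [262, 667, 55, 1.25],
], gripper=0)

```text
clock: 1.65
position: [0.4855, 0.0853, 0.3003]
tool_rot: [3.141, -0.0, 1.616]
force: [0.7, -0.2, -0.6]
grip_width: 0.0001
finger_force: 0.0
```

Request:
move_arm([
  [0, 0, 0, 0],
  [0, 0, 0, 0],
])

```text
clock: 1.9
position: [0.4854, 0.0831, 0.3001]
tool_rot: [-3.141, 0.0, 1.616]
force: [0.2, -0.1, 0.5]
grip_width: -0.0002
finger_force: 0.0
```

```bash
python3 - <<'E'
from h import *
s=monitor.observe(); im=grab_frame("wrist"); print(s["position"],s["tool_rot"],s["qpos"],s["force"]);cv2.imwrite("pics/w1.png",im)
np.save("s1.npy",s,allow_pickle=True)
E
```

```text
[0.48542372 0.08308654 0.30005906] [-3.14105453e+00  3.17961022e-04  1.61602153e+00] [ 0.20242766  0.29549332 -0.60897805  1.84826005  0.19257047  1.05729567
 -0.43629553] [ 0.23788519 -0.10031559  0.49796035]
```

View pics/w1.png

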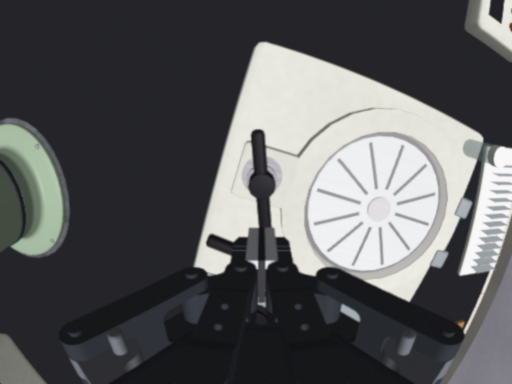

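The wrist view shows the bar end at (258,133), the hub at (262,183) and the other arm running to about (265,225). The pen is at (220,243).

```bash
python3 - <<'E'
from h import *
s=np.load("s1.npy",allow_pickle=True).item()
P=plane("wrist",[[258,133],[262,183],[265,225],[210,242]],.186,s);print(P)
d=P[0]-P[2];a=np.arctan2(d[1],d[0]);print(a, a+.251-np.pi, np.linalg.norm(P[0]-P[1]))
E
```

```text
[[0.48114349 0.13054733]
 [0.4863565  0.08825855]
 [0.49081477 0.04961406]
 [0.44104762 0.02976075]]
1.6897292950852083 -1.2008633585045847 0.04260887179699446
```

Request:
move_arm([
  [28, 24, 0, 0],
  [28, 24, -40, 0],
  [28, 24, -80, 0],
  [28, 24, -105, 0],
  [28, 24, -120, 0],
  [28, 24, -120, 0],
])

```text
clock: 2.7
position: [0.5134, 0.1066, 0.1799]
tool_rot: [-3.141, 0.0, 1.615]
force: [-0.0, 0.0, 0.0]
grip_width: -0.0001
finger_force: 0.0
```

```bash
python3 - <<'E'
from h import *
print(bot.tip_extent)
p=lambda a:np.round(36*np.array([np.cos(a),np.sin(a)]))
for a in np.arange(.69,2.9,.13): print(round(a,2),p(a)-[28,23])
s=monitor.observe(); im=grab_frame("wrist"); print(s["position"],s["tool_rot"],s["force"]);cv2.imwrite("pics/w2.png",im)
E
```

```text
0.014
0.69 [0. 0.]
0.82 [-3.  3.]
0.95 [-7.  6.]
1.08 [-11.   9.]
1.21 [-15.  11.]
1.34 [-20.  12.]
1.47 [-24.  13.]
1.6 [-29.  13.]
1.73 [-34.  13.]
1.86 [-38.  12.]
1.99 [-43.  10.]
2.12 [-47.   8.]
2.25 [-51.   5.]
2.38 [-54.   2.]
2.51 [-57.  -2.]
2.64 [-60.  -6.]
2.77 [-62. -10.]
[0.5134392  0.10661995 0.17992925] [-3.14058562e+00  2.98672168e-04  1.61475989e+00] [-0.01653356  0.01577421  0.028309  ]
```

View pics/w2.png

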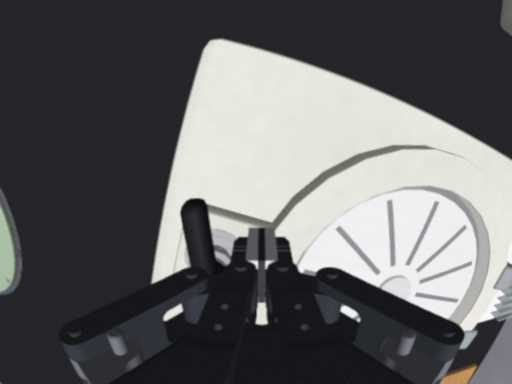

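The fingertip, at (262,240), stands on the cover side and clockwise of the bar, whose end is at (195,208). I'll sweep anticlockwise.

Request:
move_arm([
  [-3, 3, 0, 0],
  [-7, 6, 0, 0],
  [-11, 9, 0, 0],
  [-15, 11, 0, 0],
  [-20, 12, 0, 0],
  [-24, 13, 0, 0],
  [-29, 13, 0, 0],
  [-34, 13, 0, 0],
  [-38, 12, 0, 0],
  [-43, 10, 0, 0],
  [-47, 8, 0, 0],
  [-47, 8, 0, 0],
])

```text
clock: 4.25
position: [0.4663, 0.1151, 0.1803]
tool_rot: [-3.141, 0.0, 1.615]
force: [-0.6, 0.1, 0.4]
grip_width: 0.0001
finger_force: 0.0
```

```bash
python3 - <<'E'
from h import *
s=monitor.observe(); im=grab_frame("wrist"); t=grab_frame("top"); print(s["position"],s["force"]);
cv2.imwrite("pics/w3.png",np.hstack([im[100:384,50:450],cv2.resize(t[180:251,190:290],(400,284),interpolation=2)]))
E
```

```text
[0.46627549 0.11505188 0.18031992] [-0.61604954  0.09664456  0.38548654]
```

View pics/w3.png

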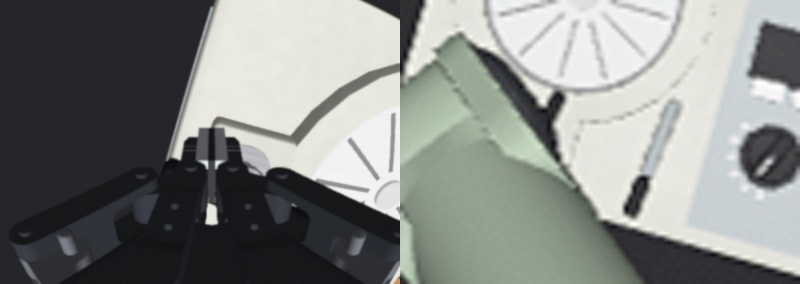

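Request:
move_arm([
  [-4, -3, 0, 0],
  [-7, -6, 0, 0],
  [-10, -10, 0, 0],
  [-13, -14, 0, 0],
  [-15, -18, 0, 0],
  [-15, -18, 0, 0],
])

```text
clock: 5.1
position: [0.4514, 0.0969, 0.1803]
tool_rot: [-3.141, 0.0, 1.615]
force: [0.2, -0.2, -0.0]
grip_width: -0.0001
finger_force: 0.0
```

```bash
python3 - <<'E'
from h import *
s=monitor.observe(); im=grab_frame("scene"); t=grab_frame("top"); print(s["position"],s["force"]);
cv2.imwrite("pics/w4.png",np.hstack([cv2.resize(im[150:221,260:360],(400,284),interpolation=2),cv2.resize(t[180:251,190:290],(400,284),interpolation=2)]))
E
```

```text
[0.45143408 0.09692955 0.18031699] [ 0.17672259 -0.1834516  -0.03861483]
```

View pics/w4.png

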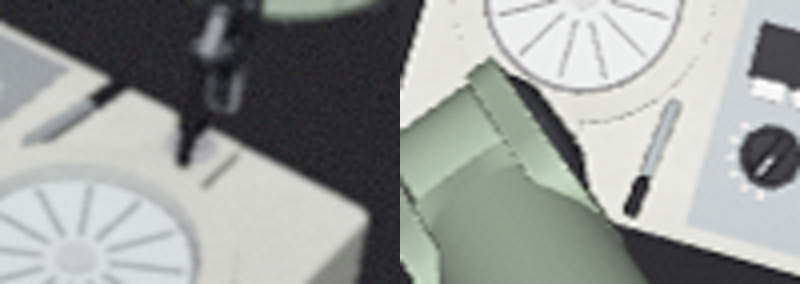

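Request:
move_arm([
  [0, 0, 40, 0],
  [0, 0, 80, 0],
  [17, -10, 120, 0],
  [34, -13, 120, 0],
  [34, -13, 120, 0],
  [34, -13, 120, 0],
])

```text
clock: 5.95
position: [0.4848, 0.0846, 0.2993]
tool_rot: [-3.14, -0.0, 1.616]
force: [-0.4, -0.0, -0.1]
grip_width: -0.0004
finger_force: 0.0
```

```bash
python3 - <<'E'
from h import *
s=monitor.observe(); im=grab_frame("wrist"); print(s["position"],s["force"]);np.save("s2.npy",s,allow_pickle=True)
cv2.imwrite("pics/w5f.png",im)
cv2.imwrite("pics/w5.png",cv2.resize(im[100:270,180:380],None,fx=3,fy=3,interpolation=2))
E
```

```text
[0.48479494 0.08460096 0.29934512] [-0.37388507 -0.00733919 -0.07399238]
```

View pics/w5.png

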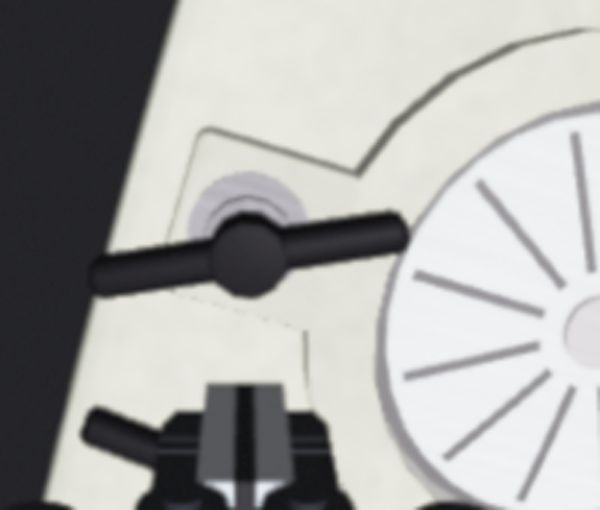

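In the crop the bar ends are at (92,277) and (407,230), and the hub is at (249,254).

```bash
python3 - <<'E'
from h import *
for f,A in (("s1.npy",None),("s2.npy",[[92,277],[407,230],[249,254]])):
  s=np.load(f,allow_pickle=True).item()
  if A is None: A=[[258,129],[262,183],[262,183]]; q=np.array(A,float)
  else: q=np.array(A)/3+[180,100]
  for z in (.17,.175,.181,.187):
    P=plane("wrist",q,z,s); d=P[1]-P[0]; print(f,z,P.round(4).tolist(),np.linalg.norm(d),np.arctan2(d[1],d[0])+.251)
E
```

```text
s1.npy 0.17 [[0.4809, 0.1324], [0.4866, 0.0838], [0.4866, 0.0838]] 0.048922287038040364 -1.2028315320499434
s1.npy 0.175 [[0.4809, 0.1328], [0.4865, 0.0852], [0.4865, 0.0852]] 0.047978428016525604 -1.202831532049943
s1.npy 0.181 [[0.481, 0.1334], [0.4864, 0.0869], [0.4864, 0.0869]] 0.04684579719070787 -1.202831532049943
s1.npy 0.187 [[0.481, 0.1339], [0.4863, 0.0885], [0.4863, 0.0885]] 0.045713166364890145 -1.2028315320499434
s2.npy 0.17 [[0.439, 0.0745], [0.5341, 0.0938], [0.4868, 0.084]] 0.09703632663707017 0.45106158232138716
s2.npy 0.175 [[0.4399, 0.0761], [0.5331, 0.095], [0.4867, 0.0855]] 0.09515921873078025 0.45106158232138727
s2.npy 0.181 [[0.4409, 0.0781], [0.5319, 0.0965], [0.4866, 0.0872]] 0.0929066892432324 0.45106158232138716
s2.npy 0.187 [[0.4419, 0.08], [0.5307, 0.098], [0.4865, 0.0889]] 0.09065415975568449 0.4510615823213875
```

```bash
python3 - <<'E'
from h import *
def run(f,sf,r):
  g=cv2.cvtColor(cv2.imread(f),cv2.COLOR_BGR2GRAY)[120:232,205:330]; s=np.load(sf,allow_pickle=True).item()
  G=cv2.resize(g,None,fx=4,fy=4,interpolation=cv2.INTER_CUBIC); m=((G<100)*255).astype(np.uint8)
  dt=cv2.distanceTransform(m,2,5)[:280]  # avoid gripper
  i=np.unravel_index(dt.argmax(),dt.shape); w=dt>dt.max()-1.5
  y,x=np.nonzero(w); px=np.array([x.mean(),y.mean()])/4+[205,120]-.375
  print(f,px,dt.max()/4)
  for z in (.165,.17,.175,.18,.185,.19): print(z,plane("wrist",px,z,s)*1000)
run("pics/w1.png","s1.npy",0);run("pics/w5f.png","s2.npy",0)
E
```

```text
pics/w1.png [204.7   120.225] 25.764343
0.165 [[432.90381263 138.34934247]]
0.17 [[433.84765758 138.68250102]]
0.175 [[434.79150254 139.01565958]]
0.18 [[435.73534749 139.34881813]]
0.185 [[436.67919245 139.68197669]]
0.19 [[437.6230374  140.01513524]]
pics/w5f.png [204.7   120.225] 26.862793
0.165 [[432.19859072 139.93127722]]
0.17 [[433.14918544 140.26325325]]
0.175 [[434.09978016 140.59522928]]
0.18 [[435.05037487 140.92720531]]
0.185 [[436.00096959 141.25918135]]
0.19 [[436.95156431 141.59115738]]
```

```bash
python3 - <<'E'
from h import *
def run(f,sf):
  g=cv2.cvtColor(cv2.imread(f),cv2.COLOR_BGR2GRAY)[150:215,235:290]; s=np.load(sf,allow_pickle=True).item()
  G=cv2.resize(g,None,fx=8,fy=8,interpolation=cv2.INTER_CUBIC); m=((G<100)*255).astype(np.uint8)
  dt=cv2.distanceTransform(m,2,5); w=dt>dt.max()-2
  y,x=np.nonzero(w); px=np.array([x.mean(),y.mean()])/8+[235,150]-.44
  print(f,px,dt.max()/8)
  for z in (.165,.175,.185,.195): print(z,plane("wrist",px,z,s)*1000)
run("pics/w1.png","s1.npy");run("pics/w5f.png","s2.npy")
E
```

```text
pics/w1.png [261.49313953 184.17046512] 13.149612
0.165 [[486.24974536  81.26942952]]
0.175 [[486.11798745  84.09654689]]
0.185 [[485.98622955  86.92366427]]
0.195 [[485.85447164  89.75078164]]
pics/w5f.png [262.35166667 184.2875641 ] 13.399621
0.165 [[486.22879566  82.9522969 ]]
0.175 [[486.07929248  85.77886105]]
0.185 [[485.9297893  88.6054252]]
0.195 [[485.78028612  91.43198935]]
```

The hub top reads about 6 mm lower than before at lock_turn ≈ 0.45, so the screw has dropped. Next I'll run it clockwise with the finger circling the axis.

Request:
move_arm([
  [13, 35, 0, 0],
  [13, 35, -40, 0],
  [13, 35, -80, 0],
  [13, 35, -110, 0],
  [13, 35, -123, 0],
  [13, 35, -123, 0],
])

```text
clock: 6.75
position: [0.4982, 0.1195, 0.1771]
tool_rot: [-3.141, 0.0, 1.616]
force: [0.6, -0.1, 0.4]
grip_width: 0.0001
finger_force: 0.0
```

```bash
python3 - <<'E'
import numpy as np
p=lambda a:np.round(36*np.array([np.cos(a),np.sin(a)]))
for k in range(4):
  a0=1.2-2.4*k; print(a0,[[int(v) for v in p(a0-.2*(i+1))-p(a0)]+[0,0] for i in range(12)])
E
```

```text
1.2 [[6, -4, 0, 0], [12, -8, 0, 0], [17, -14, 0, 0], [20, -20, 0, 0], [22, -27, 0, 0], [23, -34, 0, 0], [22, -41, 0, 0], [20, -48, 0, 0], [17, -54, 0, 0], [12, -60, 0, 0], [6, -64, 0, 0], [0, -68, 0, 0]]
-1.2 [[-7, -1, 0, 0], [-14, -2, 0, 0], [-21, -1, 0, 0], [-28, 1, 0, 0], [-34, 5, 0, 0], [-40, 10, 0, 0], [-44, 15, 0, 0], [-47, 22, 0, 0], [-49, 29, 0, 0], [-49, 36, 0, 0], [-48, 43, 0, 0], [-45, 50, 0, 0]]
-3.5999999999999996 [[4, 6, 0, 0], [8, 11, 0, 0], [14, 15, 0, 0], [21, 18, 0, 0], [28, 20, 0, 0], [35, 20, 0, 0], [42, 19, 0, 0], [49, 16, 0, 0], [55, 12, 0, 0], [60, 7, 0, 0], [64, 1, 0, 0], [67, -6, 0, 0]]
-5.999999999999999 [[1, -7, 0, 0], [1, -14, 0, 0], [-1, -21, 0, 0], [-4, -28, 0, 0], [-8, -34, 0, 0], [-13, -39, 0, 0], [-19, -42, 0, 0], [-26, -45, 0, 0], [-33, -46, 0, 0], [-40, -46, 0, 0], [-47, -44, 0, 0], [-54, -41, 0, 0]]
```

Request:
move_arm([
  [6, -4, 0, 0],
  [12, -8, 0, 0],
  [17, -14, 0, 0],
  [20, -20, 0, 0],
  [22, -27, 0, 0],
  [23, -34, 0, 0],
  [22, -41, 0, 0],
  [20, -48, 0, 0],
  [17, -54, 0, 0],
  [12, -60, 0, 0],
  [6, -64, 0, 0],
  [0, -68, 0, 0],
])

```text
clock: 8.25
position: [0.4981, 0.0511, 0.1774]
tool_rot: [3.141, 0.0, 1.616]
force: [1.5, -0.3, -0.5]
grip_width: 0.0
finger_force: 0.4
```

Request:
move_arm([
  [-7, -1, 0, 0],
  [-14, -2, 0, 0],
  [-21, -1, 0, 0],
  [-28, 1, 0, 0],
  [-34, 5, 0, 0],
  [-40, 10, 0, 0],
  [-44, 15, 0, 0],
  [-47, 22, 0, 0],
  [-49, 29, 0, 0],
  [-49, 36, 0, 0],
  [-48, 43, 0, 0],
  [-45, 50, 0, 0],
])

```text
clock: 9.75
position: [0.4537, 0.1019, 0.1773]
tool_rot: [-3.141, -0.0, 1.616]
force: [0.4, -1.4, -0.0]
grip_width: -0.0
finger_force: 0.4
```

Request:
move_arm([
  [4, 6, 0, 0],
  [8, 11, 0, 0],
  [14, 15, 0, 0],
  [21, 18, 0, 0],
  [28, 20, 0, 0],
  [35, 20, 0, 0],
  [42, 19, 0, 0],
  [49, 16, 0, 0],
  [55, 12, 0, 0],
  [60, 7, 0, 0],
  [64, 1, 0, 0],
  [67, -6, 0, 0],
])

```text
clock: 11.25
position: [0.5207, 0.0949, 0.1773]
tool_rot: [3.142, -0.0, 1.616]
force: [0.1, -0.1, -0.3]
grip_width: 0.0001
finger_force: 0.3
```

Request:
move_arm([
  [1, -7, 0, 0],
  [1, -11, 0, 0],
  [1, -14, 0, 0],
  [1, -14, 0, 0],
])

```text
clock: 11.75
position: [0.5215, 0.0812, 0.1773]
tool_rot: [3.142, 0.0, 1.616]
force: [-0.1, -0.4, -0.1]
grip_width: 0.0002
finger_force: 0.0
```

Request:
move_arm([
  [0, -2, 0, 0],
  [-1, -4, 0, 0],
  [-1, -4, 0, 0],
])

```text
clock: 12.12
position: [0.5204, 0.0772, 0.1773]
tool_rot: [-3.141, 0.0, 1.616]
force: [0.2, -1.0, 0.1]
grip_width: 0.0001
finger_force: 0.1
```

Request:
move_arm([
  [-1, -2, 0, 0],
  [-1, -4, 0, 0],
  [-1, -4, 0, 0],
])

```text
clock: 12.5
position: [0.5196, 0.0731, 0.1773]
tool_rot: [-3.142, 0.0, 1.615]
force: [-0.3, 2.0, 0.5]
grip_width: 0.0003
finger_force: 0.1
```

Request:
move_arm([
  [-1, -2, 0, 0],
  [-2, -4, 0, 0],
  [-2, -4, 0, 0],
])

```text
clock: 12.88
position: [0.5185, 0.0707, 0.1778]
tool_rot: [3.139, -0.002, 1.617]
force: [5.9, 5.9, 0.7]
grip_width: 0.0
finger_force: 4.1
```

Request:
move_arm([
  [-1, -2, 0, 0],
  [-1, -2, 0, 0],
])

```text
clock: 13.12
position: [0.5181, 0.0696, 0.1781]
tool_rot: [3.137, -0.003, 1.617]
force: [8.2, 12.5, -0.3]
grip_width: 0.0002
finger_force: 6.5
```

Request:
move_arm([
  [1, 6, 0, 0],
  [2, 10, 0, 0],
  [2, 10, 50, 0],
  [2, 10, 100, 0],
  [-15, 15, 122, 0],
  [-32, 15, 122, 0],
  [-32, 15, 122, 0],
  [-32, 15, 122, 0],
])

```text
clock: 14.12
position: [0.4849, 0.0821, 0.2991]
tool_rot: [-3.141, 0.0, 1.615]
force: [0.4, 0.3, -0.4]
grip_width: 0.0001
finger_force: 0.0
```

```bash
python3 - <<'E'
from h import *
s=monitor.observe(); im=grab_frame("wrist"); t=grab_frame("top"); print(s["position"],s["force"]);np.save("s3.npy",s,allow_pickle=True)
cv2.imwrite("pics/w6f.png",im);cv2.imwrite("pics/t6f.png",t)
cv2.imwrite("pics/w6.png",np.hstack([cv2.resize(im[100:250,180:330],(400,400),interpolation=2),cv2.resize(t[195:245,257:307],(400,400),interpolation=2)]))
g=cv2.cvtColor(im,cv2.COLOR_BGR2GRAY)[150:215,235:290]
G=cv2.resize(g,None,fx=8,fy=8,interpolation=cv2.INTER_CUBIC); m=((G<100)*255).astype(np.uint8)
dt=cv2.distanceTransform(m,2,5); w=dt>dt.max()-2
y,x=np.nonzero(w); px=np.array([x.mean(),y.mean()])/8+[235,150]-.44
print(px,dt.max()/8)
for z in (.165,.175,.185,.195): print(z,plane("wrist",px,z,s)*1000)
E
```

```text
[0.48488281 0.08214444 0.29906311] [ 0.35780922  0.2827481  -0.43943916]
[262.01930233 180.56581395] 12.757173
0.165 [[486.04459979  84.0925059 ]]
0.175 [[485.9003299   86.78604343]]
0.185 [[485.75606     89.47958097]]
0.195 [[485.6117901  92.1731185]]
```

View pics/w6.png

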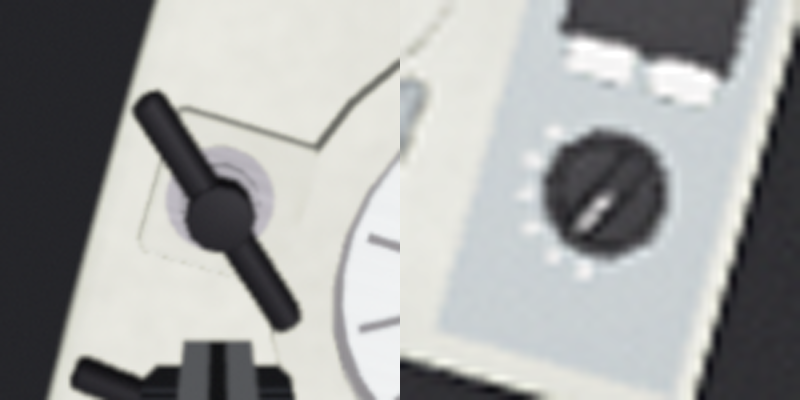

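The lock bar is at world angle ≈2.19, i.e. lock_turn ≈ -6.98, so it is tight. The pointer, at (580,230) in the crop, faces the first dot after the dash, so the selector is at click 1.

Request:
move_arm([
  [0, -20, 0, 0.1],
  [0, -45, 0, 0.2],
  [0, -70, 0, 0.3],
  [0, -95, 0, 0.4],
  [0, -120, 0, 0.5],
  [-1, -145, 0, 0.6],
  [-2, -170, 0, 0.7],
  [-3, -185, 0, 0.8],
  [-3, -194, 0, 0.84],
  [-3, -194, 0, 0.84],
  [-3, -194, 0, 0.84],
], gripper=0.55, newtons=30)

```text
clock: 15.6
position: [0.4817, -0.1112, 0.2992]
tool_rot: [3.141, -0.0, 2.455]
force: [0.2, 0.0, 0.3]
grip_width: 0.047
finger_force: 0.0
```

```bash
python3 - <<'E'
from h import *
s=monitor.observe(); im=grab_frame("wrist"); print(s["position"],s["tool_rot"],s["qpos"],s["force"]);np.save("s4.npy",s,allow_pickle=True)
cv2.imwrite("pics/w7f.png",im);cv2.imwrite("pics/w7.png",cv2.resize(im[100:270,160:360],None,fx=3,fy=3,interpolation=2))
print(plane("top",[282.75,219.1],.142))
E
```

```text
[ 0.48166589 -0.11121798  0.2991541 ] [ 3.14142634e+00 -4.02629832e-04  2.45506189e+00] [ 0.68312758  0.31923347 -0.72049764  1.84163716  0.23800254  1.06884865
  0.75626232] [0.17844391 0.03138728 0.27098406]
[[ 0.47944355 -0.1117836 ]]
```

View pics/w7.png

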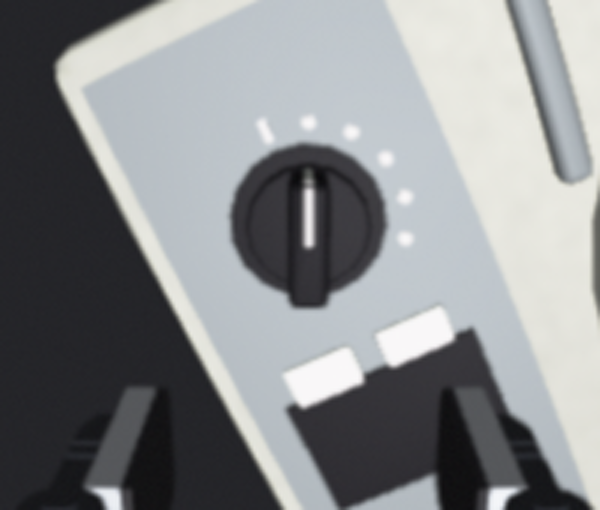

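The bar is upright in the image and points at the first dot (308,122), so it lines up with the jaws. The skirt centre is at (308,218) and the middle of the bar's top at about (309,238).

```bash
python3 - <<'E'
from h import *
s=np.load("s4.npy",allow_pickle=True).item()
print(plane("wrist",np.array([[308,218]])/3+[160,100],.142,s),plane("wrist",np.array([[309,238]])/3+[160,100],.168,s))
E
```

```text
[[ 0.48017381 -0.10758873]] [[ 0.48024466 -0.1074226 ]]
```

Request:
move_arm([
  [-1, 2, -50, 0],
  [-1, 2, -90, 0],
  [-1, 2, -120, 0],
  [-1, 2, -137, 0],
  [-1, 2, -137, 0],
])

```text
clock: 16.27
position: [0.4804, -0.1093, 0.1619]
tool_rot: [-3.141, -0.001, 2.456]
force: [0.1, 0.4, -0.0]
grip_width: 0.0468
finger_force: 0.0
```

Request:
move_arm([
  [0, 0, 0, 0],
  [0, 0, 0, 0],
  [0, 0, 0, 0],
  [0, 0, 0, 0],
  [0, 0, 0, 0],
  [0, 0, 0, 0],
], gripper=0, newtons=20)

```text
clock: 17.02
position: [0.4813, -0.1095, 0.1634]
tool_rot: [3.141, 0.002, 2.456]
force: [-0.1, 2.3, 7.5]
grip_width: 0.0127
finger_force: 23.2
```

Request:
move_arm([
  [0, 0, 2, 0],
  [0, 0, 2, -0.1],
  [0, 0, 2, -0.2],
  [0, 0, 2, -0.3],
  [0, 0, 2, -0.4],
  [0, 0, 2, -0.5],
  [0, 0, 2, -0.6],
  [0, 0, 2, -0.7],
  [0, 0, 2, -0.8],
  [0, 0, 2, -0.87],
  [0, 0, 2, -0.87],
])

```text
clock: 18.4
position: [0.4815, -0.109, 0.1644]
tool_rot: [3.139, -0.001, 1.585]
force: [9.8, 3.5, -19.3]
grip_width: 0.0123
finger_force: 20.8
```

Request:
move_arm([
  [0, 0, 0, 0],
  [0, 0, 0, 0],
  [0, 0, 0, 0],
  [0, 0, 30, 0],
  [0, 0, 70, 0],
  [0, 0, 120, 0],
  [0, 0, 135, 0],
  [0, 0, 135, 0],
  [0, 0, 135, 0],
], gripper=0.5)

```text
clock: 19.52
position: [0.48, -0.1097, 0.298]
tool_rot: [-3.14, -0.0, 1.586]
force: [0.2, -0.4, -0.8]
grip_width: 0.0425
finger_force: 0.0
```

```bash
python3 - <<'E'
from h import *
s=monitor.observe(); im=grab_frame("wrist"); t=grab_frame("top"); print(s["position"],s["tool_rot"],s["force"])
cv2.imwrite("pics/w8.png",np.hstack([cv2.resize(im[90:240,170:320],(400,400),interpolation=2),cv2.resize(t[170:250,195:275],(400,400),interpolation=2)]))
E
```

```text
[ 0.47997178 -0.10968008  0.29802361] [-3.13976152e+00 -3.22345511e-04  1.58573326e+00] [ 0.16503938 -0.42091588 -0.797978  ]
```

View pics/w8.png

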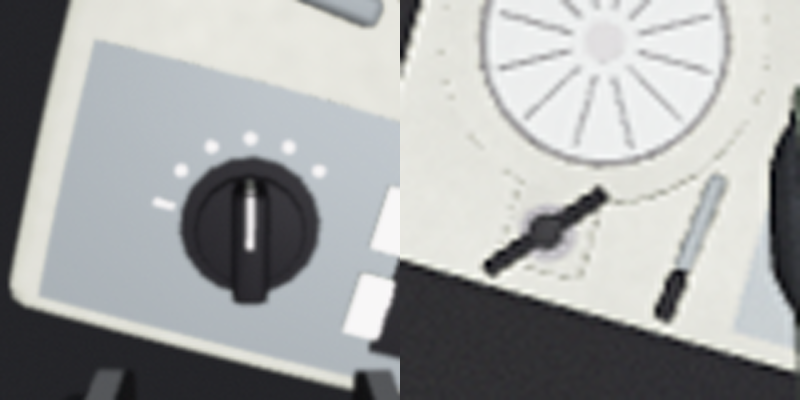

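The pointer faces the third dot (250,138), the lock bar is unchanged at about -6.98, the pen is undisturbed, and the arm is clear.

```bash
python3 -c "
from workcell import bot
print(bot.job_done())"
```

```text
the job is handed in; nothing more can be done
None
```

The job is handed in: the lock screw dropped into its thread start and was run clockwise to a firm stop (about 15 N, bar at roughly -6.98 rad), the selector points at its third click, and the arm is clear; no verdict came back.

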